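# Clamp a scallop for shucking

## Robot

A 6-joint arm with a two-finger parallel gripper is mounted at the origin on the work surface. World frame = base frame: x ahead of the robot, y to its left, z up, the work surface at z = 0. Lengths are in m, angles in rad, forces in N, time in s.
With the tool pointing down it reaches from about 0.375 to 0.825 m from the base axis. Payload 5.5 kg.
Tool frame: the origin (TCP) lies midway between the tips of the shut fingers; the grasp point (between the pads) lies 19 mm behind it (arm.grasp_offset is the z of the grasp point in the tool frame, in m); z points along the fingers, y is the direction in which the jaws open and shut (so a half turn about z gives the same grasp; the last joint's range is limited). The gripper opens to 85 mm and grips with 20 to 120 N. Pads are 22 mm wide; open, the fingers measure 114 mm over their backs; the gripper's body (76 mm by 85 mm) begins 54 mm behind the grasp point. The pads swing forward as they close: fully open they stand 13 mm farther back than shut.
Start: joints at [-1.117, 0.314, -0.047, 1.21, 0, 1.571], TCP at [0.263, -0.539, 0.231] pointing down, gripper open.
Joint ranges: [-2.67, 2.67], [-0.69, 1.73], [-1.03, 1.25], [-2.08, 2.16], [-1.42, 1.45], [-3.14, 3.14]. Speed limits (rad/s): [2.39, 2.39, 3.01, 3.14, 3.14, 3.14].

## Interface

Orientations are given as a unit quaternion [x, y, z, w].
In Python, from plant import arm, eyes gives the robot as it stands.
- The arm moves only by the shell command python3 -m handwheel 'ROWS'. ROWS is JSON, a list of rows, each a list of 5 numbers: the finger opening in cm, from 0 to 8.54, then the shift along the tool's x, y, z in cm, then the turn about the tool's z in rad. A call has 1 to 8 rows; each row is the pose to reach, as a shift and turn from the pose commanded when the call began, along the tool's axes at that moment; what a row does not reach only later rows make up. A row lasts 1/10 s, in which the tool goes at most 50 mm and 8.59 degrees, less where a joint would pass 70% of its speed; a pose out of reach is approached as far as the arm can. A call with a gripper value outside its range is refused whole. The fingers move at their own pace and stop on an object; the grip force is fixed at half the most. Time passes only in rows, so rows that repeat a pose let the fingers close. It gives the time, the measured TCP pose, the force and the opening at its end, in the units of the state.
- arm.get_state(): the state, without advancing time (a new reading comes with each control period).
- eyes.get_image(name): name is "scene" or "top" or "wrist"; returns the picture (480x640x3 uint8, blue, green, red); there is no depth.
- eyes.camera_params(name): a dict with "K" (3x3 intrinsics, pixels), "R" (3x3) and "t" (3): a world point X has camera coordinates R X + t. Camera axes: x right, y down, z forward; pixel columns grow to the right and rows downward; lengths in m; the calibration is good to about 2 mm. The wrist camera is an equidistant fisheye: a pixel r from the principal point sees the ray r / f radians off the axis. A picture is of the moment at which its call begins: read the wrist's pose just before it. camera_params takes no time and is no camera call; for the wrist camera it gives the pose at the moment of the call.
- arm.hand_in(): hands the job in, once; it reports no verdict.
The state is a dict: "clock": time; "joint_pos": joint angles; "joint_vel": joint speeds; "tau": joint torques, N m; "tcp_pos": TCP position; "ee_rot": TCP orientation; "wrist_force": force on the tool from outside, world axes, zero at the start; "moment": the same for the moment, N m; "grip_width": finger opening in m.
Only numpy, scipy, OpenCV 4.12 (cv2) and the standard library are available. Lean on these libraries where they do the work, as an engineer would, in place of code of your own. Each camera call takes 0.05 s, during which the arm holds its last target. There are 200 camera calls.

## Task

Take the closed ribbed scallop off the grill and lay it flat in the shucking clamp, under the screw pad, its hinge edge up against the steel back stop. Then tighten the red knob clockwise until it suddenly goes stiff, give it a further eighth of a turn (45 degrees) and no more, and let go. Leave the other shells and things where they are.

Things in the scene. Friction and masses are not known exactly. Their poses are not given: they have to be found in the camera images.
- scallop: Closed ribbed cream and tan scallop, 100 g (+-20 %), flat on the grill. Round double cone 60 mm across, 30 mm thick: flat faces 36 mm across, upright rim band from 10 to 20 mm above its underside. A straight tan hinge block, 32 mm wide, 9 mm thick, sticks out to 35 mm from the middle at +x. Origin: centre of the underside; z up; x to the hinge. Grip it across the rim, clear of the hinge.
- scallop_mid (a point): Middle of the scallop, 15 mm above its underside.
- scallop_hinge (a point): Middle of the scallop's flat hinge edge, 35 mm from its middle along its x.
- clamp: Fixed shucking clamp. Origin on the table under the place for the scallop's middle; z up, x from knob to back stop. Wooden floor x -115 to 55 mm, 80 mm wide, top at z 12 mm. Steel back stop: face at x 35, top at z 34 mm. Blue column and block at x -50 to -98, 46 mm wide, to z 105 mm, carry a screw leaning 40 deg from vertical: from the pad up towards -x. Open from above and the sides.
- jaw: Screw with a small black pad, 10 mm across; origin: centre of the pad's face; z points up the screw. Turning the knob clockwise drives it down its axis, 11 mm per radian, until it presses on the sloping front of the scallop, at about x -26, z 35 mm in the clamp's frame. At the start it is drawn back far enough for the scallop to be lowered straight down.
- knob_grip (a point): On the red bar knob's axis, at the height to grip. Bar 52 mm long (x), 15 mm wide (y), from 22 mm below this point to 10 mm above; z points out of the knob, up the leaning axis. Below the bar: a disc 36 mm across, then the collar. White mark on the +x end. Tighten clockwise looking at the knob (negative about z), 1.4 to 2.6 rad until stiff: easy at first (0.05 N m), then 0.25 to 0.5 N m.
- collar (a joint): Dark steel ring, 42 mm across, with a white tick, under the knob. It stands at 0 while the knob turns easily; once the knob is fully stiff (within 0.3 rad of the pad's touching) it is dragged round with it, so it shows the extra turn taken (rad, clockwise) and stays there. Not to be gripped. The knob springs back a little when let go; the clamp stays tight.
- grill: Fixed wire grill, 280 x 300 mm, top at z = 50 mm; origin on the table under its middle. Four shells lie on it.
- halfshell1: Bystander: open half scallop with meat, 72 mm across, 22 mm high, on the grill; origin at the centre of its underside.
- halfshell2: Bystander: another like it.
- oyster: Bystander: dark grey oyster, 68 mm across, 30 mm high, on the grill; origin at its underside.
- torch: Bystander: gas torch standing upright, teal and white can 66 mm across, 221 mm tall with its nozzle, which points 49 mm out to its -x side; origin at the centre of its foot.
- sauce: Bystander: dark sauce bottle, 56 mm across, 170 mm tall; origin at the centre of its foot.
- bowl: Bystander: small blue bowl, 84 mm across, 40 mm high; origin at the centre of its foot.
- tongs: Bystander: steel tongs lying flat, 230 mm long along x, 50 mm wide, 11 mm high; origin under the middle.

How it is judged:
On the way, in this order (a step that is already met when the one before it is completed fails the run):
1. the scallop lies in the clamp, hinge to the back stop, let go, the collar not yet turned (x of scallop_mid in the frame of clamp between -0.01 and 0.008 m and y of scallop_mid in the frame of clamp between -0.012 and 0.012 m and z of scallop_mid in the frame of clamp between 0.022 and 0.032 m and x of scallop_hinge in the frame of clamp above 0.022 m and angle between scallop's own z axis and vertical below 0.15 rad and linear speed of scallop below 0.02 m/s and contact force between the fingers and scallop below 0.1 N and value of joint collar below 0.05 rad), for 0.2 s.
2. the knob has gone stiff with the pad on the scallop: the collar starts to be dragged round (x of scallop_mid in the frame of clamp between -0.01 and 0.008 m and y of scallop_mid in the frame of clamp between -0.012 and 0.012 m and z of scallop_mid in the frame of clamp between 0.022 and 0.032 m and x of scallop_hinge in the frame of clamp above 0.022 m and angle between scallop's own z axis and vertical below 0.15 rad and value of joint collar above 0.1 rad and contact force between clamp and scallop above 3 N), for 0.1 s.
At the end, for the whole second after the job is handed in: The scallop lies flat and still in the clamp, middle within about 10 mm of its place along the clamp and 12 mm across, hinge towards the back stop; the pad presses on it with more than 1 N; the collar was dragged round 0.45 to 1.1 rad (45 degrees asked) (x of scallop_mid in the frame of clamp between -0.01 and 0.008 m and y of scallop_mid in the frame of clamp between -0.012 and 0.012 m and z of scallop_mid in the frame of clamp between 0.022 and 0.032 m and x of scallop_hinge in the frame of clamp above 0.022 m and angle between scallop's own z axis and vertical below 0.15 rad and linear speed of scallop below 0.02 m/s and value of joint collar between 0.45 and 1.1 rad and contact force between jaw and scallop above 1 N); the robot touches nothing.
It fails at once if over-tightened: the collar dragged round more than 1.2 rad (value of joint collar above 1.2 rad).
It fails at once if another shell or thing moved more than 30 mm (distance of any of halfshell1, halfshell2, oyster, torch, sauce, bowl, tongs from where it was at the start of the episode above 0.03 m).
It fails at once if the torch or the sauce bottle knocked over (angle between any of torch, sauce's own z axis and vertical above 0.5 rad).
It also fails if it takes over 72 s, if anything falls off the work surface, if the arm or the gripper's body presses on something with over 40 N, if the wrist force passes 120 N, or if a joint passes its speed limit or range.

## Working session

There is one attempt and no reset: what is moved stays moved. The work goes in short steps, Python scripts to look and compute and a shell command to move; the robot and the scene stay as the last step left them, time stands still between calls to the robot, and variables do not carry over. Pictures are saved under pics/ and viewed, about 8 in all and at most 12, crops included, and the job is handed in when it is done.

```bash
ls; mkdir -p pics
python3 - <<'E'
from plant import arm, eyes
import cv2,numpy as np
for n in("top","scene"):
    cv2.imwrite(f"pics/{n}0.png",eyes.get_image(n)); p=eyes.camera_params(n); print(n,{k:np.round(v,4).tolist() for k,v in p.items()})
s=arm.get_state();print(s, arm.grasp_offset)
E
```

```text
pics
top {'K': [[468.2864, 0.0, 317.6744], [0.0, 468.2864, 244.0693], [0.0, 0.0, 1.0]], 'R': [[-0.0249, -0.9997, 0.0025], [-0.9873, 0.0242, -0.1572], [0.1571, -0.0064, -0.9876]], 't': [-0.0151, 0.5614, 1.1595]}
scene {'K': [[569.4879, 0.0, 314.4394], [0.0, 569.4879, 231.9174], [0.0, 0.0, 1.0]], 'R': [[0.48, 0.8772, -0.0101], [0.6613, -0.3693, -0.653], [-0.5765, 0.3068, -0.7573]], 't': [-0.2329, -0.3105, 1.7741]}
{'clock': 0.1, 'joint_pos': array([-1.11696317e+00,  3.14160330e-01, -4.79811772e-02,  1.21020522e+00,
       -2.79147830e-05,  1.57080107e+00]), 'joint_vel': array([-5.67158952e-04,  5.52675840e-05,  1.79641562e-03, -1.39995587e-03,
        8.89207198e-04,  5.19893124e-04]), 'tau': array([-3.65581468e-05, -5.40768349e+01,  3.40541267e+01,  1.11420316e-02,
        4.96992902e-05, -1.43176777e-05]), 'tcp_pos': array([ 0.26280997, -0.53879633,  0.23051686]), 'ee_rot': array([ 9.74364954e-01,  2.24971855e-01, -1.88001713e-04, -7.52188457e-04]), 'wrist_force': array([0.04947397, 0.11358621, 0.35122776]), 'moment': array([-0.05841697, -0.03617013,  0.01520772]), 'grip_width': 0.08526873919375963} -0.0187
```

View pics/top0.png

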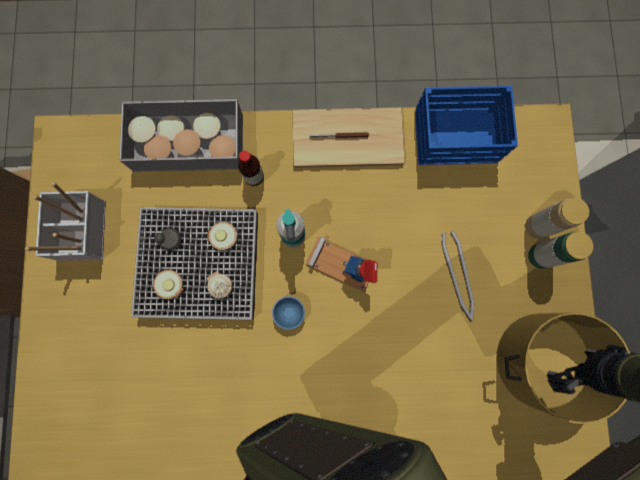

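View pics/scene0.png

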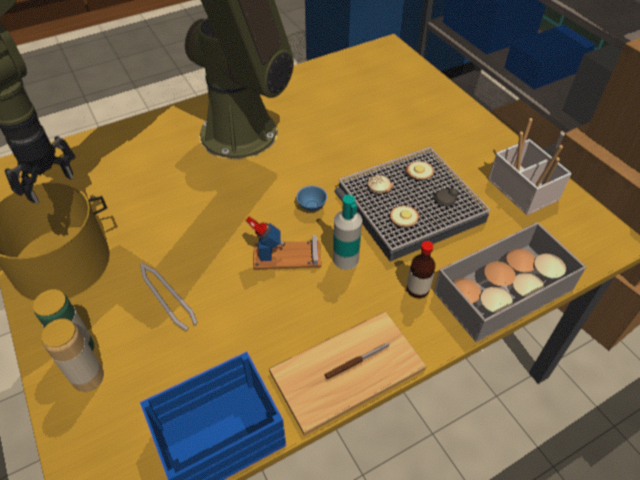

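```bash
cat > h.py <<'E'
from plant import arm, eyes
import cv2,numpy as np
from scipy.spatial.transform import Rotation as Ro
def ray(p,uv,fish=False):
    K=p["K"];x=(uv[0]-K[0,2])/K[0,0];y=(uv[1]-K[1,2])/K[1,1]
    if fish:
        r=np.hypot(x,y);d=np.array([x/r*np.sin(r),y/r*np.sin(r),np.cos(r)]) if r>1e-9 else np.array([0,0,1.])
    else: d=np.array([x,y,1])
    return -p["R"].T@p["t"],p["R"].T@d
def atz(p,uv,z,fish=False):
    c,d=ray(p,uv,fish);return c+d*(z-c[2])/d[2]
def proj(p,X,fish=False):
    q=p["R"]@np.asarray(X,float)+p["t"]
    a=q[:2]/q[2]
    if fish:
        r=np.hypot(*q[:2]);a=q[:2]/max(r,1e-9)*np.arctan2(r,q[2])
    return np.array([p["K"][0,0]*a[0]+p["K"][0,2],p["K"][1,1]*a[1]+p["K"][1,2]])
E
python3 - <<'E'
from h import *
t=cv2.imread("pics/top0.png")
a=cv2.resize(t[225:305,265:385],None,fx=6,fy=6,interpolation=3)[:,:]
b=cv2.resize(t[265:310,195:245],None,fx=6,fy=6,interpolation=3)
c=np.zeros((480,720+300-220,3),np.uint8)
c[:, :720]=a
cv2.imwrite("pics/c1.png",np.vstack([c[:, :720],]))
p=eyes.camera_params("top")
for n,uv,z in[("scal",(219,286),.07),("stop a",(323,240),.034),("stop b",(311,264),.034),("knob",(368,271),.15),("torch",(292,225),.2),("bowl",(289,312),.04)]: print(n,atz(p,uv,z).round(3))
q=eyes.camera_params("wrist");print(q)
s=arm.get_state();R=Ro.from_quat(s["ee_rot"]).as_matrix();print(R.round(3));print("cam pos in tool",R.T@(-q["R"].T@q["t"]-s["tcp_pos"]),"\n",(q["R"]@R).round(3))
E
```

```text
scal [0.458 0.218 0.07 ]
stop a [ 0.573 -0.043  0.034]
stop b [ 0.511 -0.011  0.034]
knob [ 0.478 -0.144  0.15 ]
torch [0.581 0.029 0.2  ]
bowl [0.39  0.048 0.04 ]
{'K': array([[371.64829954,   0.        , 320.88216717],
       [  0.        , 371.64829954, 243.78776367],
       [  0.        ,   0.        ,   1.        ]]), 'R': array([[ 0.43857537, -0.89869266, -0.00177386],
       [-0.86578259, -0.42304239,  0.26731189],
       [-0.24098166, -0.11570063, -0.96360843]]), 't': array([-0.59967933, -0.03430095,  0.37897012])}
[[ 0.899  0.438 -0.001]
 [ 0.438 -0.899  0.001]
 [-0.    -0.002 -1.   ]]
cam pos in tool [ 0.06836422  0.00063319 -0.14277031] 
 [[ 0.     1.     0.   ]
 [-0.964  0.    -0.267]
 [-0.267 -0.     0.964]]
```

View pics/c1.png

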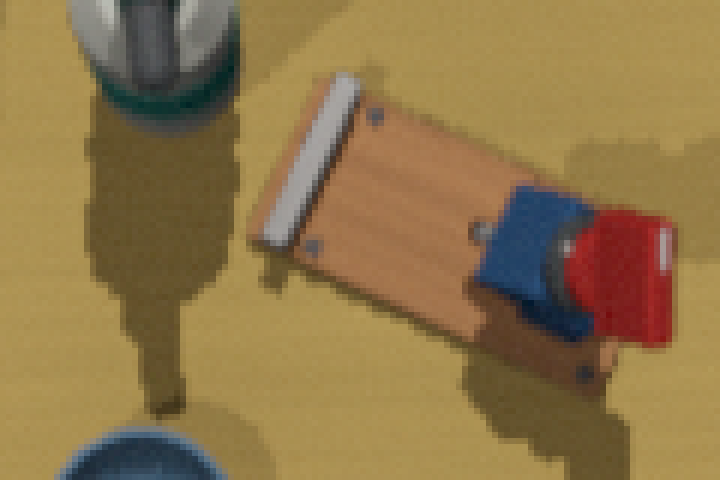

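The clamp lies with its knob to the right (crop 620,280) and its back stop to the left (crop 310,160). Its x axis has a world yaw of about 66°. The scallop is at top pixel (219,286). I'll lift out of the pot and look at the clamp from nearer.

```bash
python3 -m handwheel '[[8.5,0,0,-5,0],[8.5,0,0,-10,0],[8.5,0,0,-15,0],[8.5,0,0,-20,0],[8.5,3.8,-3.2,-20,0],[8.5,7.6,-6.4,-20,0],[8.5,11.4,-9.6,-20,0],[8.5,15.2,-12.8,-20,0]]'
python3 -m handwheel '[[8.5,3.8,-3.2,0,0],[8.5,7.6,-6.4,2,0],[8.5,11.4,-9.6,4,0],[8.5,15.2,-12.8,6,0],[8.5,19,-16,8,0],[8.5,19,-16,8,0],[8.5,19,-16,8,0]]'
python3 - <<'E'
from h import *
import pickle
s=arm.get_state();p=eyes.camera_params("wrist");im=eyes.get_image("wrist")
cv2.imwrite("pics/w1.png",im);pickle.dump((p,s),open("w1.pkl","wb"));print(s["tcp_pos"],s["joint_pos"].round(3),s["wrist_force"],s["moment"])
E
```

```text
clock: 0.9
tcp_pos: [0.3439, -0.3559, 0.431]
ee_rot: [0.974, 0.225, -0.0, -0.0]
wrist_force: [2.7, -0.2, -0.6]
grip_width: 0.0852
clock: 1.6
tcp_pos: [0.444, -0.1288, 0.3502]
ee_rot: [0.974, 0.227, -0.001, -0.001]
wrist_force: [-0.0, -0.5, 0.8]
grip_width: 0.0852
[ 0.44397916 -0.12877249  0.35015423] [-0.282  0.031 -0.119  1.423 -0.     2.402] [-0.0340745  -0.48834358  0.77441116] [-0.00027871  0.02084066 -0.01914704]
```

View pics/w1.png

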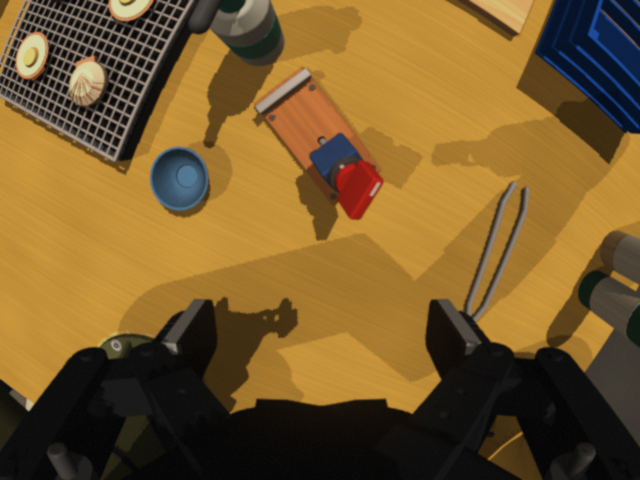

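The clamp is at about (320,140), the knob at (360,188) and the scallop at (88,82), with its narrow hinge end pointing up. I'll zoom in on both.

Run:
```python
import cv2,numpy as np
im=cv2.imread("pics/w1.png")
a=cv2.resize(im[60:230,245:395],None,fx=3.5,fy=3.5,interpolation=2)
b=cv2.resize(im[45:120,55:125],None,fx=3.8,fy=3.8,interpolation=2)
c=np.zeros((595,525+270,3),np.uint8);c[:,:525]=a;c[:b.shape[0],526:526+b.shape[1]]=b
cv2.imwrite("pics/c2.png",c)
```

```text
(no output)
```

View pics/c2.png

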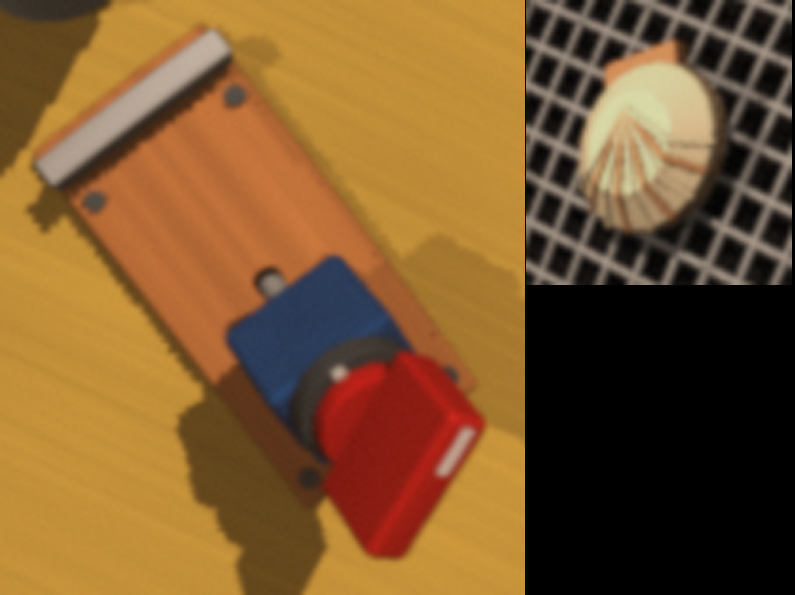

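The zoom shows the clamp outline, the collar tick at (340,372), the bar's white mark at (455,452) and the hinge at (642,60). Next I fit poses and check the knob model against these.

```bash
cat > fit.py <<'E'
from h import *
import pickle
from scipy.optimize import least_squares
p,s=pickle.load(open("w1.pkl","rb"))
def T(q,X):
    c,sn=np.cos(q[2]),np.sin(q[2]);X=np.atleast_2d(X)/1000
    return np.c_[q[0]+c*X[:,0]-sn*X[:,1],q[1]+sn*X[:,0]+c*X[:,1],X[:,2]]
px=lambda c:np.array(c)/3.5+[245,60]
M=[(-115,-40,12),(-115,40,12),(55,-40,12),(55,40,12)];C=[px(c) for c in[(478,387),(313,508),(205,24),(34,157)]]
f=lambda q:np.concatenate([proj(p,x,True)-c for x,c in zip(T(q,M),C)])
r=least_squares(f,[.53,-.06,1.16]);q=r.x
def tocrop(X):return (proj(p,X,True)-[245,60])*3.5
if __name__=="__main__":
    print("clamp",q.round(4),"res",r.fun.round(1))
    for x in [(35,-32,34),(35,32,34),(35,0,34)]:print(x,tocrop(T(q,x)[0]).round(0))
    cal=lambda c:(np.array(c)-[526,0])/3.8+[55,45]
    m=atz(p,cal((650,147)),.065,True);h=atz(p,cal((641,60)),.067,True)
    print("scallop",m.round(4),"hinge",h.round(4),"d",np.hypot(*(h-m)[:2]),"yaw",np.arctan2(*(h-m)[1::-1]))
    pt=eyes.camera_params("top");print("top check",proj(pt,m),proj(pt,T(q,(0,0,12))[0]))
    # screw axis: through pad contact (-26,0,35)
    a=np.array([-np.sin(np.radians(40)),0,np.cos(np.radians(40))])
    for L in range(60,170,10): print(L,(np.array([-26,0,35])+a*L).round(0),tocrop(T(q,np.array([-26,0,35])+a*L)[0]).round(0))
E
python3 fit.py
```

```text
clamp [ 0.5252 -0.0656  1.1087] res [ 1.4 -0.3 -0.5  1.4 -0.2 -0.5 -0.7 -0.6]
(35, -32, 34) [218.  66.]
(35, 32, 34) [ 72. 177.]
(35, 0, 34) [145. 121.]
scallop [0.4582 0.2166 0.065 ] hinge [0.4853 0.2341 0.067 ] d 0.032288155458527416 yaw 0.5750915487016817
top check [220.10584469 285.86014627] [331.90871553 259.04549923]
60 [-65.   0.  81.] [324. 350.]
70 [-71.   0.  89.] [337. 367.]
80 [-77.   0.  96.] [351. 386.]
90 [-84.   0. 104.] [366. 405.]
100 [-90.   0. 112.] [380. 424.]
110 [-97.   0. 119.] [396. 445.]
120 [-103.    0.  127.] [412. 466.]
130 [-110.    0.  135.] [428. 488.]
140 [-116.    0.  142.] [445. 511.]
150 [-122.    0.  150.] [463. 534.]
160 [-129.    0.  158.] [480. 559.]
```

```bash
cat > knob.py <<'E'
from fit import *
A=np.array([-np.sin(np.radians(40)),0,np.cos(np.radians(40))]);E1=np.array([np.cos(np.radians(40)),0,np.sin(np.radians(40))]);E2=np.array([0,1.,0])
P0=np.array([-26,0,35.])
def kp(L,th,x,y,z):  # knob-frame mm -> clamp mm
    u=np.cos(th)*E1+np.sin(th)*E2;v=-np.sin(th)*E1+np.cos(th)*E2
    return P0+A*(L+z)+u*x+v*y
def masks(im):
    h=cv2.cvtColor(im,cv2.COLOR_BGR2HSV);return (((h[...,0]<6)|(h[...,0]>172))&(h[...,1]>150)&(h[...,2]>60)).astype(np.uint8)
def render(pp,L,th,dx=0,dy=0,fish=True):
    m=np.zeros((480*4,640*4),np.uint8)
    sets=[[kp(L,th,x,y,z) for x in(-26,26) for y in(-7.5,7.5) for z in(-22,10)],[kp(L,th,18*np.cos(t),18*np.sin(t),z) for t in np.linspace(0,6.28,24) for z in(-22,-28)]]
    for S in sets:
        u=np.array([proj(pp,x+[dx,dy,0],fish) for x in T(q,np.array(S))])
        cv2.fillConvexPoly(m,cv2.convexHull(np.round(u*4+1.5).astype(np.int32)),1)
    return m
def fitknob(pp,im,Ls=range(95,140,2),ths=np.arange(0,np.pi,.05),fish=True):
    R=cv2.resize(masks(im),None,fx=4,fy=4,interpolation=0);n,l,st,_=cv2.connectedComponentsWithStats(R)
    k0=proj(pp,T(q,kp(115,0,0,0,0))[0],fish)*4
    ok=[i for i in range(1,n) if st[i,4]>300];k=min(ok,key=lambda i:np.hypot(st[i,0]+st[i,2]/2-k0[0],st[i,1]+st[i,3]/2-k0[1]))
    R=cv2.morphologyEx((l==k).astype(np.uint8),cv2.MORPH_CLOSE,np.ones((25,25)))
    x,y,w,h=st[k,:4];y0,y1,x0,x1=max(y-80,0),y+h+80,max(x-80,0),x+w+80
    out=[]
    for L in Ls:
        for th in ths:
            m=render(pp,L,th,fish=fish)[y0:y1,x0:x1];r=R[y0:y1,x0:x1];out.append(((m&r).sum()/(m|r).sum(),L,th))
    return sorted(out)[::-1]
if __name__=="__main__":
    for o in fitknob(p,cv2.imread("pics/w1.png"))[:6]:
        g=T(q,kp(o[1],o[2],0,0,0))[0];print(np.round(o,3),g.round(4),"ends crop",[tocrop(T(q,kp(o[1],o[2],x,0,10))[0]).round(0) for x in(-22,22)])
E
python3 knob.py
```

```text
[  0.881 117.      2.25 ] [ 0.4801 -0.1562  0.1246] ends crop [array([455., 418.]), array([393., 541.])]
[  0.877 117.      2.3  ] [ 0.4801 -0.1562  0.1246] ends crop [array([451., 418.]), array([396., 541.])]
[  0.877 117.      2.2  ] [ 0.4801 -0.1562  0.1246] ends crop [array([458., 419.]), array([390., 541.])]
[  0.873 119.      2.25 ] [ 0.4795 -0.1574  0.1262] ends crop [array([458., 423.]), array([396., 545.])]
[  0.871 117.      2.15 ] [ 0.4801 -0.1562  0.1246] ends crop [array([461., 419.]), array([387., 540.])]
[  0.87 119.     2.3 ] [ 0.4795 -0.1574  0.1262] ends crop [array([455., 423.]), array([400., 545.])]
```

Poses found:
- Clamp: (0.525, -0.066), yaw 1.109.
- Scallop: (0.458, 0.217), yaw 0.575.
- Knob grip: (0.480, -0.156, 0.125).

Next I move over the scallop.

```bash
cat >> h.py <<'E'
def go(x,y,z,phi):
    s=arm.get_state();R=Ro.from_quat(s["ee_rot"]).as_matrix()
    d=R.T@(np.array([x,y,z])-s["tcp_pos"])*100;now=np.arctan2(R[1,0],R[0,0])
    print("tool cm",d.round(2),"turn",round((now-phi+np.pi)%(2*np.pi)-np.pi,3),"phi",now.round(3),"q",s["joint_pos"].round(2))
E
python3 -m handwheel '[[8.5,2.3,-4.3,0,-0.05],[8.5,4.6,-8.6,0,-0.117],[8.5,7,-13,0,-0.117],[8.5,9.4,-17.3,0,-0.117],[8.5,11.7,-21.6,0,-0.117],[8.5,14,-26,0,-0.117],[8.5,16,-30.4,0,-0.117],[8.5,16,-30.4,2,-0.117]]'
python3 -m handwheel '[[8.5,0,0,5,0],[8.5,0,0,10,0],[8.5,0,0,15,0],[8.5,0,0,18,0],[8.5,0,0,18,0],[8.5,0,0,18,0]]'
python3 - <<'E'
from h import *
import pickle
go(.4582,.2166,.05,.575)
s=arm.get_state();p=eyes.camera_params("wrist");im=eyes.get_image("wrist");print(s["tcp_pos"])
cv2.imwrite("pics/w2.png",im);pickle.dump((p,s),open("w2.pkl","wb"))
print(proj(p,(.4582,.2166,.065),True))
E
```

```text
clock: 2.45
tcp_pos: [0.4567, 0.2169, 0.3336]
ee_rot: [0.959, 0.283, 0.003, -0.001]
wrist_force: [0.9, -0.1, 0.5]
grip_width: 0.0846
clock: 3.05
tcp_pos: [0.4558, 0.2119, 0.1524]
ee_rot: [0.96, 0.281, 0.0, 0.0]
wrist_force: [-0.1, 0.0, 1.3]
grip_width: 0.0851
tool cm [ 0.45 -0.27 10.24] turn -0.006 phi 0.569 q [ 0.44  0.18 -0.41  0.98 -0.    3.01]
[0.45577976 0.21189968 0.1524178 ]
[315.66025219 243.64459403]
```

View pics/w2.png

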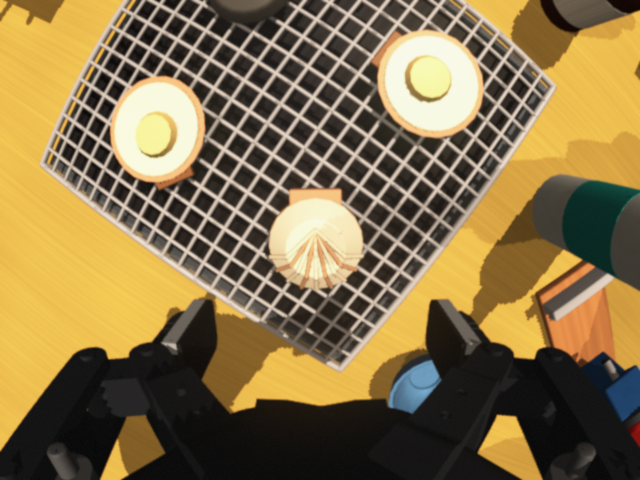

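The rim centre is at (316,242) and the hinge edge is level at (315,188). That agrees with my prediction of (315.7,243.6), so I'll descend and grip.

```bash
python3 -m handwheel '[[8.5,0.45,-0.27,4,0],[8.5,0.45,-0.27,7.5,0],[8.5,0.45,-0.27,9,0],[8.5,0.45,-0.27,10.1,0],[8.5,0.45,-0.27,10.1,0],[5.5,0.45,-0.27,10.1,0],[5,0.45,-0.27,10.1,0],[5,0.45,-0.27,10.1,0]]'
python3 -m handwheel '[[5,0,0,0,0],[5,0,0,0,0],[5,0,0,0,0],[5,0,0,-1,0],[5,0,0,-3,0],[5,0,0,-6,0],[5,0,0,-10,0],[5,0,0,-10,0]]'
python3 - <<'E'
from h import *
print(arm.get_state())
from fit import *
go(*T(q,(-4,0,0))[0][:2],.152,q[2])
E
```

```text
clock: 3.9
tcp_pos: [0.4586, 0.2182, 0.0527]
ee_rot: [0.96, 0.281, 0.002, -0.0]
wrist_force: [-1.4, -0.7, 10.9]
grip_width: 0.0575
clock: 4.7
tcp_pos: [0.4606, 0.2193, 0.1565]
ee_rot: [0.96, 0.282, 0.005, -0.001]
wrist_force: [0.5, 1.2, -0.1]
grip_width: 0.0571
{'clock': 4.7, 'joint_pos': array([ 4.44327521e-01,  1.82262306e-01, -3.92870961e-01,  9.85897777e-01,
        2.87844239e-05,  3.01509360e+00]), 'joint_vel': array([ 0.00117521,  0.04132765, -0.07646479, -0.08220349,  0.00127057,
       -0.00099909]), 'tau': array([-1.86608733e-03, -4.36475480e+01,  3.07702661e+01,  1.74662501e+00,
       -4.19541777e-06,  3.26729123e-04]), 'tcp_pos': array([0.46064961, 0.21931569, 0.1565399 ]), 'ee_rot': array([ 9.59533914e-01,  2.81550755e-01,  4.81882206e-03, -7.86867163e-04]), 'wrist_force': array([ 0.47520374,  1.19028945, -0.06873165]), 'moment': array([ 0.08578559, -0.01056995, -0.0552942 ]), 'grip_width': 0.05713756890120692}
tool cm [-10.31  27.67   0.39] turn -0.538 phi 0.571 q [ 0.44  0.18 -0.39  0.99  0.    3.02]
```

```bash
python3 -m handwheel '[[5,0,0,-5,-0.1],[5,0,0,-10,-0.25],[5,0,0,-15,-0.4],[5,-0.5,1,-15,-0.538],[5,-2,5.5,-15,-0.538],[5,-3.7,10,-15,-0.538],[5,-5.4,14.5,-15,-0.538],[5,-7,19,-15,-0.538]]'
python3 - <<'E'
from fit import *
pt=eyes.camera_params("top")
b=atz(pt,(292.5,246.7),0);print("torch foot ~",b+[.033,0,0])
go(*T(q,(-4,0,0))[0][:2],.152,q[2])
p2,s2=pickle.load(open("w2.pkl","rb"))
im=cv2.imread("pics/top0.png")[195:260,265:320]
im2=cv2.imread("pics/scene0.png")[185:285,320:375]
a=cv2.resize(im,None,fx=6,fy=6,interpolation=2);b=cv2.resize(im2,(0,0),fx=3.9,fy=3.9,interpolation=2)
c=np.zeros((390,a.shape[1]+b.shape[1],3),np.uint8);c[:a.shape[0],:a.shape[1]]=a;c[:b.shape[0],a.shape[1]:]=b;cv2.imwrite("pics/c3.png",c)
E
```

```text
clock: 5.5
tcp_pos: [0.5007, 0.0182, 0.3008]
ee_rot: [0.85, 0.527, 0.0, 0.0]
wrist_force: [0.6, 0.9, -1.3]
grip_width: 0.0568
torch foot ~ [0.59543897 0.03792442 0.        ]
tool cm [-6.82  5.92 14.88] turn 0.001 phi 1.109 q [ 0.04  0.11 -0.15  1.32  0.    2.07]
```

View pics/c3.png

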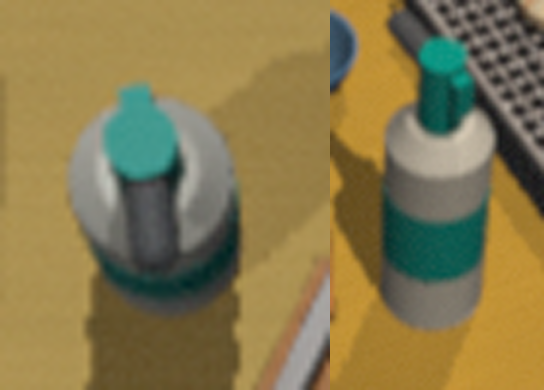

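The torch is at about (0.595, 0.038) with its nozzle towards the robot, which leaves clearance for placing. I'll go over the clamp and down to just above the floor.

```bash
python3 -m handwheel '[[5,-3.3,3,0,0],[5,-6.62,5.92,0,0],[5,-6.62,5.92,5,0],[5,-6.62,5.92,10,0],[5,-6.62,5.92,15,0],[5,-6.62,5.92,19,0],[5,-6.62,5.92,20,0],[5,-6.62,5.92,20,0]]'
python3 - <<'E'
from fit import *
go(*T(q,(-2,0,0))[0][:2],.018,q[2])
s=arm.get_state();p=eyes.camera_params("wrist");im=eyes.get_image("wrist");print(s["wrist_force"],s["moment"])
cv2.imwrite("pics/w3.png",im);pickle.dump((p,s),open("w3.pkl","wb"))
print([proj(p,x,True).round(0) for x in T(q,[(-2,0,105),(35,-32,34),(35,32,34),(55,40,12),(55,-40,12)])])
E
```

```text
clock: 6.3
tcp_pos: [0.523, -0.0656, 0.0995]
ee_rot: [0.85, 0.526, -0.001, -0.001]
wrist_force: [-0.4, -0.1, -0.3]
grip_width: 0.0572
tool cm [-0.1   0.22  8.15] turn 0.0 phi 1.109 q [-0.12  0.27 -0.42  0.88  0.    1.91]
[-0.44534525 -0.05117432 -0.26553741] [-0.02093153 -0.07784951 -0.01993674]
[array([324., 316.]), array([379., 200.]), array([267., 200.]), array([259., 163.]), array([387., 163.])]
```

View pics/w3.png

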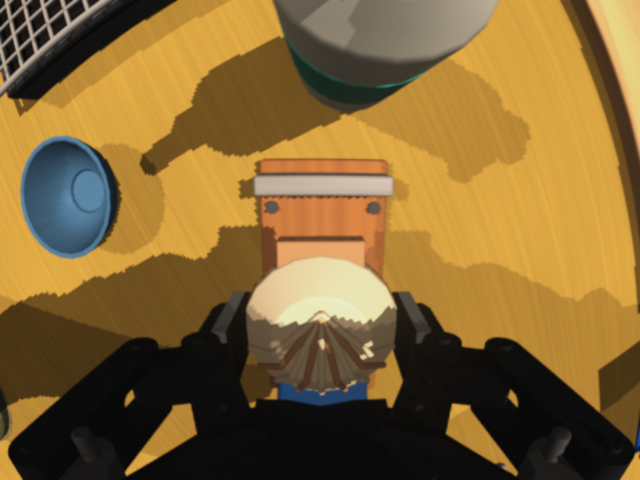

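The scallop is held level and central at (321,325). The stop's near edge is at row 195 (predicted 200) and centred on column 323. I'll lower it, then ease it towards the stop.

```bash
python3 -m handwheel '[[5,0,0.2,3,0],[5,0,0.2,6,0],[5,0,0.2,7.5,0],[5,0,0.2,8.1,0],[5,0,0.2,8.1,0],[5,0,0.2,8.1,0]]'
python3 -m handwheel '[[5,0.1,0,0,0],[5,0.1,0,0,0],[5,0.1,0,0,0]]'
python3 -m handwheel '[[5,0.15,0,0,0],[5,0.15,0,0,0],[5,0.15,0,0,0]]'
python3 - <<'E'
from fit import *
go(*T(q,(-2,0,0))[0][:2],.0145,q[2])
E
```

```text
clock: 6.95
tcp_pos: [0.528, -0.0669, 0.0213]
ee_rot: [0.85, 0.526, 0.001, 0.001]
wrist_force: [0.0, -1.5, 0.1]
grip_width: 0.0572
clock: 7.25
tcp_pos: [0.527, -0.0658, 0.0199]
ee_rot: [0.85, 0.526, 0.0, 0.0]
wrist_force: [-0.2, -0.5, -0.6]
grip_width: 0.0569
clock: 7.55
tcp_pos: [0.5271, -0.0644, 0.0193]
ee_rot: [0.85, 0.526, -0.0, -0.0]
wrist_force: [-0.2, -0.7, -1.0]
grip_width: 0.0569
tool cm [-0.4  -0.11  0.48] turn 0.0 phi 1.109 q [-0.12  0.37 -0.5   0.7   0.    1.91]
```

```bash
python3 -m handwheel '[[5,0.15,-0.1,0,0],[5,0.15,-0.1,0,0],[5,0.15,-0.1,0,0]]'
python3 -m handwheel '[[5,0.15,0,0,0],[5,0.15,0,0,0],[5,0.15,0,0,0]]'
python3 - <<'E'
from fit import *
go(*T(q,(-2,0,0))[0][:2],.0145,q[2])
E
```

```text
clock: 7.85
tcp_pos: [0.5269, -0.0631, 0.0193]
ee_rot: [0.85, 0.526, -0.0, 0.0]
wrist_force: [0.2, -3.2, -0.1]
grip_width: 0.057
clock: 8.15
tcp_pos: [0.5269, -0.063, 0.0192]
ee_rot: [0.851, 0.526, -0.002, 0.001]
wrist_force: [-2.0, -7.0, 0.1]
grip_width: 0.057
tool cm [-0.51 -0.03  0.47] turn -0.001 phi 1.108 q [-0.12  0.37 -0.5   0.7  -0.    1.92]
```

The hinge has met the stop (about 7 N). I'll back off a little and lower to the floor.

```bash
python3 -m handwheel '[[5,-0.15,0,0,0],[5,-0.15,0,0.2,0],[5,-0.15,0,0.4,0],[5,-0.15,0,0.4,0],[5,-0.15,0,0.4,0]]'
python3 -m handwheel '[[5,0,0,0.1,0],[5,0,0,0.1,0],[5,0,0,0.1,0]]'
```

```text
clock: 8.65
tcp_pos: [0.5266, -0.0629, 0.0151]
ee_rot: [0.85, 0.526, -0.0, 0.0]
wrist_force: [-2.3, -4.6, 0.4]
grip_width: 0.0571
clock: 8.95
tcp_pos: [0.5266, -0.0629, 0.0148]
ee_rot: [0.85, 0.526, -0.0, 0.0]
wrist_force: [-4.1, -3.4, 6.6]
grip_width: 0.0574
```

On the floor. I'll release, rise and look.

```bash
python3 -m handwheel '[[6.5,0,0,0,0],[8,0,0,0,0],[8.5,0,0,0,0],[8.5,0,0,0,0],[8.5,0,0,-1.5,0],[8.5,0,0,-4,0],[8.5,0,0,-8,0],[8.5,0,0,-12,0]]'
python3 -m handwheel '[[8.5,0,0,-5,0],[8.5,0,0,-10,0],[8.5,-3,0,-13,0],[8.5,-6,0,-13,0],[8.5,-10,0,-13,0],[8.5,-10,0,-13,0],[8.5,-10,0,-13,0]]'
cat > look.py <<'E'
from knob import *
import sys
n=sys.argv[1]
s=arm.get_state();p=eyes.camera_params("wrist");im=eyes.get_image("wrist");print(s["clock"],s["tcp_pos"].round(4),s["wrist_force"].round(1))
cv2.imwrite(f"pics/{n}.png",im);pickle.dump((p,s),open(f"{n}.pkl","wb"))
for o in fitknob(p,im,Ls=range(105,128,2))[:3]:print(np.round(o,3))
print("pred scallop top/hinge/knob",[proj(p,x,True).round(0).tolist() for x in T(q,[(0,0,27),(35,0,27),kp(117,0,0,0,0)])])
c=proj(p,T(q,(-45,0,60))[0],True);x0=int(np.clip(c[0]-100,0,440));y0=int(np.clip(c[1]-100,0,280))
cv2.imwrite(f"pics/{n}c.png",cv2.resize(im[y0:y0+200,x0:x0+200],None,fx=3,fy=3,interpolation=2));print("crop",x0,y0)
E
python3 look.py w4
```

```text
clock: 9.75
tcp_pos: [0.5263, -0.0623, 0.135]
ee_rot: [0.85, 0.527, -0.0, -0.001]
wrist_force: [0.0, 0.1, -0.0]
grip_width: 0.0851
clock: 10.45
tcp_pos: [0.4822, -0.1525, 0.2643]
ee_rot: [0.851, 0.526, 0.0, -0.0]
wrist_force: [-0.1, -0.1, 0.5]
grip_width: 0.0848
10.45 [ 0.4822 -0.1525  0.2643] [-0.1 -0.1  0.5]
[  0.891 117.      2.25 ]
[  0.891 117.      2.2  ]
[  0.886 119.      2.2  ]
pred scallop top/hinge/knob [[320.0, 115.0], [320.0, 81.0], [319.0, 236.0]]
crop 219 60
```

View pics/w4c.png

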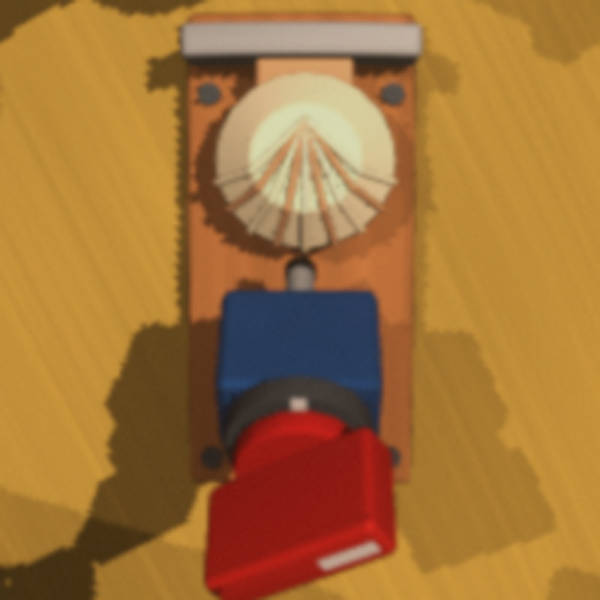

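The scallop lies flat with its hinge on the stop, pad clear, at crop (306,160). The tick is at (298,404) and the bar's mark is on the lower right. Now I turn the tool to line up the fingers as a fork over the bar, and refine the knob fit.

```bash
python3 -m handwheel '[[8.5,0,0,0,-0.15],[8.5,0,0,0,-0.3],[8.5,0,0,0,-0.45],[8.5,0,0,0,-0.6],[8.5,0,0,0,-0.75],[8.5,0,0,0,-0.9],[8.5,0,0,0,-1.05],[8.5,0,0,0,-1.2]]'
python3 -m handwheel '[[6,0,0,0,-0.15],[5,0,0,0,-0.3],[3.4,0,0,0,-0.45],[3.4,0,0,0,-0.6],[3.4,0,0,0,-0.75],[3.4,0,0,0,-0.9],[3.4,0,0,0,-1.04],[3.4,0,0,0,-1.04]]'
python3 - <<'E'
from knob import *
from scipy.optimize import minimize
for n in("w1","w4"):
    pp,_=pickle.load(open(n+".pkl","rb"));im=cv2.imread(f"pics/{n}.png")
    R=cv2.resize(masks(im),None,fx=4,fy=4,interpolation=0);k,l,st,_=cv2.connectedComponentsWithStats(R)
    c=(proj(pp,T(q,kp(117,0,0,0,0))[0],True)*4).astype(int);lab=np.bincount(l[c[1]-60:c[1]+60,c[0]-60:c[0]+60].ravel(),minlength=k);lab[0]=0
    R=cv2.morphologyEx((l==lab.argmax()).astype(np.uint8),cv2.MORPH_CLOSE,np.ones((25,25)))
    def f(v):
        m=render(pp,v[0],v[1],v[2]/1000,v[3]/1000);return -(m&R).sum()/(m|R).sum()
    r=minimize(f,[117,2.25,0,0],method="Nelder-Mead",options=dict(initial_simplex=[[117,2.25,0,0],[121,2.25,0,0],[117,2.4,0,0],[117,2.25,3,0],[117,2.25,0,3]],maxiter=70))
    print(n,r.x.round(2),r.fun,(T(q,kp(r.x[0],0,0,0,0))[0]+[r.x[2]/1e3,r.x[3]/1e3,0]).round(4))
go(.4801,-.1562,.16,1.1087+2.24);print(arm.get_state()["moment"],arm.get_state()["wrist_force"])
E
```

```text
clock: 11.3
tcp_pos: [0.4829, -0.1508, 0.264]
ee_rot: [0.401, 0.916, 0.0, -0.0]
wrist_force: [0.1, 0.1, -0.2]
grip_width: 0.085
clock: 12.1
tcp_pos: [0.4829, -0.1509, 0.264]
ee_rot: [-0.105, 0.995, 0.0, -0.0]
wrist_force: [0.5, -0.4, -0.2]
grip_width: 0.0339
w1 [154.45   1.38  28.24 -36.51] 0.0 [ 0.4976 -0.2143  0.1533]
w4 [147.38   1.46  30.73 -31.28] 0.0 [ 0.5021 -0.205   0.1479]
tool cm [ 0.38 -0.46 10.4 ] turn 0.002 phi -2.932 q [-0.3   0.12 -0.21  1.24  0.   -0.51]
[-0.01667666 -0.03141006 -0.03851567] [ 0.45479562 -0.43425698 -0.2469433 ]<stdin>:9: RuntimeWarning: overflow encountered in scalar negative
```

Run:
```python
from knob import *
from scipy.optimize import minimize
for n in("w1","w4"):
    pp,_=pickle.load(open(n+".pkl","rb"));im=cv2.imread(f"pics/{n}.png")
    R=cv2.resize(masks(im),None,fx=4,fy=4,interpolation=0);k,l,st,_=cv2.connectedComponentsWithStats(R)
    c=(proj(pp,T(q,kp(117,0,0,0,0))[0],True)*4).astype(int);lab=np.bincount(l[c[1]-60:c[1]+60,c[0]-60:c[0]+60].ravel(),minlength=k);lab[0]=0
    R=cv2.morphologyEx((l==lab.argmax()).astype(np.uint8),cv2.MORPH_CLOSE,np.ones((25,25)))
    def f(v):
        m=render(pp,v[0],v[1],v[2]/1000,v[3]/1000);return -float((m&R).sum())/float((m|R).sum())
    r=minimize(f,[117,2.25,0,0],method="Nelder-Mead",options=dict(initial_simplex=[[117,2.25,0,0],[121,2.25,0,0],[117,2.4,0,0],[117,2.25,3,0],[117,2.25,0,3]],maxiter=70))
    print(n,r.x.round(2),r.fun,(T(q,kp(r.x[0],0,0,0,0))[0]+[r.x[2]/1e3,r.x[3]/1e3,0]).round(4))
```

```text
w1 [117.77   2.29  -1.15  -0.22] -0.8937328832558435 [ 0.4787 -0.1569  0.1252]
w4 [118.38   2.29  -1.32   0.59] -0.9253745883911697 [ 0.4784 -0.1564  0.1257]
```

```bash
python3 -m handwheel '[[3.4,0.54,-0.46,4,0],[3.4,0.54,-0.46,8,0],[3.4,0.54,-0.46,10.4,0],[3.4,0.54,-0.46,10.4,0],[3.4,0.54,-0.46,10.4,0]]'
python3 -m handwheel '[[3.4,0,0,1,0],[3.4,0,0,2,0],[3.4,0,0,3,0],[3.4,0,0,3.5,0],[3.4,0,0,3.5,0],[3.4,0,0,3.5,0]]'
python3 -c "
from h import *
go(.4785,-.1566,.1235,1.1087+2.24);print(arm.get_state()['moment'])"
```

```text
clock: 12.6
tcp_pos: [0.4782, -0.1572, 0.1606]
ee_rot: [-0.103, 0.995, 0.0, -0.0]
wrist_force: [0.6, 0.1, -0.2]
grip_width: 0.0339
clock: 13.2
tcp_pos: [0.478, -0.1578, 0.1253]
ee_rot: [-0.103, 0.995, 0.0, -0.0]
wrist_force: [0.5, -0.7, 0.5]
grip_width: 0.0341
tool cm [-0.07  0.1   0.18] turn -0.0 phi -2.935 q [-0.32  0.2  -0.44  0.92  0.   -0.53]
[-0.01999849 -0.01603191 -0.02122314]
```

Descended with no contact. I'll narrow the fork and start turning clockwise (positive about the tool's z).

```bash
cat > m.py <<'E'
from h import *
s=arm.get_state();R=Ro.from_quat(s["ee_rot"]).as_matrix();c=np.array([.4785,-.1566,.1235])
print("psi",round((np.arctan2(R[1,0],R[0,0])-1.1087)%(2*np.pi),3),"off tool mm",(R.T@(c-s["tcp_pos"])*1000).round(1),"F",s["wrist_force"].round(1),"M",s["moment"].round(3),"q6",s["joint_pos"][5].round(2),s["clock"])
E
python3 -m handwheel '[[2.9,-0.07,0.1,0.15,0],[2.9,-0.07,0.1,0.15,0],[2.9,-0.07,0.1,0.15,0.1],[2.9,-0.07,0.1,0.15,0.2],[2.9,-0.07,0.1,0.15,0.3],[2.9,-0.07,0.1,0.15,0.4],[2.9,-0.07,0.1,0.15,0.4]]';python3 m.py
python3 -m handwheel '[[2.9,0,0,0,0.1],[2.9,0,0,0,0.2],[2.9,0,0,0,0.3],[2.9,0,0,0,0.4],[2.9,0,0,0,0.4]]';python3 m.py
```

```text
clock: 13.9
tcp_pos: [0.4779, -0.156, 0.1238]
ee_rot: [0.096, 0.995, 0.001, -0.001]
wrist_force: [-1.9, 2.0, 1.7]
grip_width: 0.0293
psi 1.84 off tool mm [-0.7 -0.4  0.3] F [-1.9  2.   1.7] M [0.561 0.5   0.049] q6 -0.12 13.9
clock: 14.4
tcp_pos: [0.4789, -0.1568, 0.1242]
ee_rot: [0.291, 0.957, -0.0, 0.0]
wrist_force: [-0.8, -0.3, 1.6]
grip_width: 0.0288
psi 1.442 off tool mm [0.4 0.  0.7] F [-0.8 -0.3  1.6] M [0.035 0.174 0.033] q6 0.27 14.4
```

```bash
python3 -m handwheel '[[2.9,0,0,0,0.1],[2.9,0,0,0,0.2],[2.9,0,0,0,0.3],[2.9,0,0,0,0.3]]';python3 m.py
python3 -m handwheel '[[2.9,0,0,0.1,0.1],[2.9,0,0,0.2,0.2],[2.9,0,0,0.3,0.3],[2.9,0,0,0.3,0.3]]';python3 m.py
```

```text
clock: 14.8
tcp_pos: [0.4791, -0.1581, 0.1245]
ee_rot: [0.431, 0.903, -0.001, 0.001]
wrist_force: [-1.2, -4.9, 3.7]
grip_width: 0.029
psi 1.143 off tool mm [1.5 0.5 1. ] F [-1.2 -4.9  3.7] M [-0.977  0.359  0.121] q6 0.57 14.8
clock: 15.2
tcp_pos: [0.478, -0.1576, 0.1209]
ee_rot: [0.561, 0.828, -0.001, 0.0]
wrist_force: [-3.0, -3.9, 2.9]
grip_width: 0.0295
psi 0.843 off tool mm [ 0.8  0.8 -2.6] F [-3.  -3.9  2.9] M [-0.828  0.681  0.06 ] q6 0.87 15.2
```

```bash
python3 -m handwheel '[[2.9,0,0,0.1,0.1],[2.9,0,0,0.2,0.2],[2.9,0,0,0.2,0.2]]';python3 m.py
python3 -m handwheel '[[2.9,0,0,0.0,0.1],[2.9,0,0,0.1,0.2],[2.9,0,0,0.1,0.2]]';python3 m.py
python3 -m handwheel '[[2.9,0,0,0,0.1],[2.9,0,0,0,0.1]]';python3 m.py
```

```text
clock: 15.5
tcp_pos: [0.4776, -0.1573, 0.1187]
ee_rot: [0.64, 0.768, -0.001, -0.0]
wrist_force: [-3.5, -3.2, 3.0]
grip_width: 0.0291
psi 0.643 off tool mm [ 0.5  1.  -4.8] F [-3.5 -3.2  3. ] M [-0.676  0.763  0.071] q6 1.07 15.5
clock: 15.8
tcp_pos: [0.4775, -0.1569, 0.1175]
ee_rot: [0.714, 0.7, -0.001, -0.0]
wrist_force: [-3.4, -2.8, 2.0]
grip_width: 0.029
psi 0.443 off tool mm [ 0.3  0.9 -6. ] F [-3.4 -2.8  2. ] M [-0.449  0.69   0.03 ] q6 1.27 15.8
clock: 16.0
tcp_pos: [0.4775, -0.1569, 0.1175]
ee_rot: [0.748, 0.664, -0.001, -0.0]
wrist_force: [-4.2, -2.4, 2.3]
grip_width: 0.0289
psi 0.343 off tool mm [ 0.4  0.9 -6. ] F [-4.2 -2.4  2.3] M [-0.562  0.831  0.124] q6 1.37 16.0
```

Run:
```python
from fit import *
s=arm.get_state();p=eyes.camera_params("wrist");im=eyes.get_image("wrist");cv2.imwrite("pics/w5.png",im);pickle.dump((p,s),open("w5.pkl","wb"))
cv2.imwrite("pics/w5c.png",cv2.resize(im[120:440,130:510],None,fx=1.8,fy=1.8,interpolation=2))
```

```text
(no output)
```

View pics/w5c.png

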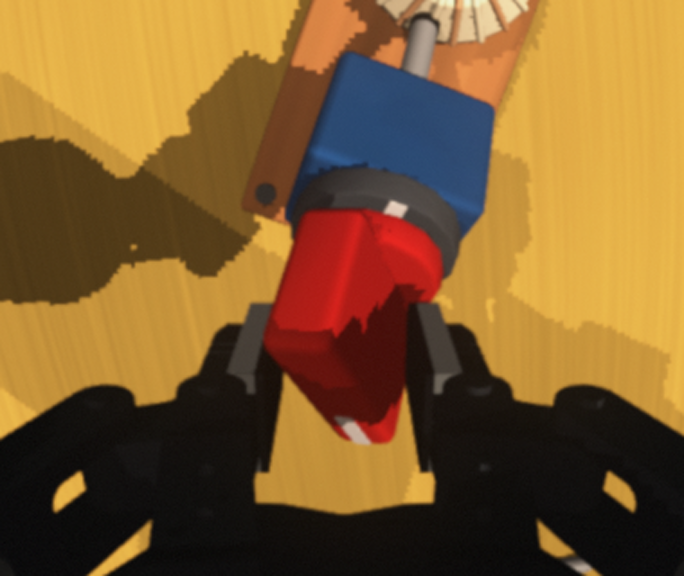

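The fork is engaged and the bar is following, with its mark at the bottom (352,432). The pad (425,20) is about to reach the scallop, and the collar tick (397,209) still looks near 0. I'll write a tick reader to measure the collar numerically.

```bash
cat > tick.py <<'E'
from knob import *
def tick(pp,im,c=(-.0015,0.0)):
    # ring candidates: collar radius 19.5, at axial -29 from grip
    h=cv2.cvtColor(im,cv2.COLOR_BGR2HSV);out=[]
    al=np.arange(-.4,1.6,.02);best=None
    for L,r in((90,19.5),(88,21)):
        uv=np.array([proj(pp,T(q,P0+A*L+r*(np.cos(-a)*E1+np.sin(-a)*E2))[0]+[c[0],c[1],0],True) for a in al])
        out.append(uv)
    m=((h[...,1]<70)&(h[...,2]>120)).astype(np.uint8)
    n,l,st,ce=cv2.connectedComponentsWithStats(m)
    for i in range(1,n):
        d=np.hypot(*(out[0]-ce[i]).T)
        if 3<=st[i,4]<80 and d.min()<6: print("tick",ce[i].round(1),"area",st[i,4],"alpha",[round(float(al[np.hypot(*(o-ce[i]).T).argmin()]),2) for o in out],"d",d.min().round(1))
def now():
    p=eyes.camera_params("wrist");tick(p,eyes.get_image("wrist"))
if __name__=="__main__":
    for n in("w1","w4","w5"):
        print(n);tick(pickle.load(open(n+".pkl","rb"))[0],cv2.imread(f"pics/{n}.png"))
E
python3 tick.py
python3 -m handwheel '[[2.9,0,0,0,0.1],[2.9,0,0,0,0.2],[2.9,0,0,0,0.2]]';python3 m.py; python3 -c "
from tick import *
now()"
```

```text
w1
tick [341.1 165.6] area 8 alpha [0.04, 0.04] d 0.4
w4
tick [318. 194.] area 15 alpha [0.02, 0.02] d 0.8
w5
clock: 16.35
tcp_pos: [0.4766, -0.1576, 0.1175]
ee_rot: [0.81, 0.586, -0.002, -0.0]
wrist_force: [-7.7, -5.7, 3.8]
grip_width: 0.0291
psi 0.143 off tool mm [ 1.5  1.5 -6. ] F [-7.7 -5.7  3.8] M [-0.966  1.493  0.175] q6 1.57 16.35
```

```bash
sed -i 's/3<=st\[i,4\]<80 and d.min()<6/3<=st[i,4]<250 and d.min()<15/; s/<70)/<90)/' tick.py
python3 - <<'E'
from tick import *
pp=pickle.load(open("w5.pkl","rb"))[0];im=cv2.imread("pics/w5.png");tick(pp,im)
print([proj(pp,T(q,P0+A*90+19.5*(np.cos(-a)*E1+np.sin(-a)*E2))[0]+[-.0015,0,0],True).round(0) for a in(0,.4,.8)])
print(cv2.cvtColor(im,cv2.COLOR_BGR2HSV)[232:240,346:355,1:].tolist()[4])
now()
E
```

```text
tick [349.6 235.5] area 89 alpha [0.02, 0.02] d 0.2
[array([348., 235.]), array([365., 243.]), array([375., 254.])]
[[50, 224], [50, 224], [49, 224], [49, 224], [50, 225], [48, 225], [49, 225], [49, 224], [49, 213]]
tick [335.1 229.5] area 91 alpha [0.02, 0.02] d 0.1
```

The reader works with a bias of about 0.02, and the collar is still at 0. I continue in small steps.

```bash
for i in 1 ; do
python3 -m handwheel '[[2.9,0,0,0,0.1],[2.9,0,0,0,0.15],[2.9,0,0,0,0.15]]' >/dev/null;python3 m.py; python3 -c "
from tick import *
now()"
python3 -m handwheel '[[2.9,0,0,0,0.1],[2.9,0,0,0,0.15],[2.9,0,0,0,0.15]]' >/dev/null;python3 m.py; python3 -c "
from tick import *
now()"; done
```

```text
psi 6.278 off tool mm [ 1.9  1.4 -5.8] F [-10.   -6.4   6.4] M [-0.971  1.59   0.496] q6 1.72 16.75
tick [324.3 227.5] area 91 alpha [0.06, 0.06] d 0.4
psi 6.129 off tool mm [ 0.2  1.6 -6.1] F [-6.7  0.4  4.3] M [0.027 0.913 0.336] q6 1.87 17.1
tick [317.  232.5] area 85 alpha [0.14, 0.14] d 0.0
```

```bash
python3 -m handwheel '[[2.9,0,0,-0.05,0.1],[2.9,0,0,-0.1,0.2],[2.9,0,0,-0.1,0.2]]' >/dev/null;python3 m.py; python3 -c "
from tick import *
now()"
python3 -m handwheel '[[2.9,0,0,0,0.1],[2.9,0,0,-0.1,0.2],[2.9,0,0,-0.1,0.2]]' >/dev/null;python3 m.py; python3 -c "
from tick import *
now()"
```

```text
psi 5.928 off tool mm [ 0.2  1.3 -5.4] F [-4.9  0.4 -0.4] M [0.189 0.684 0.364] q6 2.07 17.45
tick [306.9 233.9] area 86 alpha [0.28, 0.28] d 0.2
psi 5.728 off tool mm [ 0.5  1.  -4.6] F [-2.9  0.8 -5. ] M [0.124 0.544 0.414] q6 2.27 17.8
tick [298.2 235.1] area 85 alpha [0.44, 0.44] d 0.2
```

```bash
python3 -m handwheel '[[2.9,0,0,0,0.1],[2.9,0,0,-0.1,0.2],[2.9,0,0,-0.1,0.2]]' >/dev/null;python3 m.py; python3 -c "
from tick import *
now()"
python3 -m handwheel '[[2.9,0,0,0,0.1],[2.9,0,0,0,0.16],[2.9,0,0,0,0.16]]' >/dev/null;python3 m.py; python3 -c "
from tick import *
now()"
```

```text
psi 5.528 off tool mm [ 1.3  1.1 -3.8] F [-5.3  1.3 -4.7] M [0.377 1.227 0.603] q6 2.47 18.15
tick [292.7 235.8] area 73 alpha [0.62, 0.64] d 0.4
psi 5.369 off tool mm [ 1.8  1.1 -3.3] F [-8.3  1.   0.6] M [0.684 1.808 0.77 ] q6 2.63 18.5
tick [290.3 236.2] area 64 alpha [0.82, 0.82] d 0.3
```

The collar reads about 0.80 rad, so I stop there. I'll unload, open slightly, lift clear and verify.

```bash
python3 -m handwheel '[[2.9,0,0,0,-0.1],[2.9,0,0,0,-0.2],[3.4,0,0,0,-0.3],[4,0,0,0,-0.35],[4,0,0,0,-0.35]]';python3 m.py
python3 -m handwheel '[[4,0,0,-1,0],[4,0,0,-3,0],[4,0,0,-6,0],[4,0,0,-10,0],[4,0,0,-14,0],[4,0,0,-14,0],[4,0,0,-14,0]]';python3 m.py
python3 look.py w6;python3 -c "
from tick import *
tick(pickle.load(open('w6.pkl','rb'))[0],cv2.imread('pics/w6.png'))"
```

```text
clock: 19.05
tcp_pos: [0.4805, -0.1572, 0.1218]
ee_rot: [0.963, 0.268, 0.002, 0.001]
wrist_force: [-0.8, -0.6, 0.1]
grip_width: 0.0402
psi 5.717 off tool mm [-1.4 -1.5 -1.7] F [-0.8 -0.6  0.1] M [0.014 0.006 0.   ] q6 2.28 19.05
clock: 19.75
tcp_pos: [0.4798, -0.1571, 0.2627]
ee_rot: [0.964, 0.266, 0.002, 0.001]
wrist_force: [-0.2, -0.1, -0.3]
grip_width: 0.0404
psi 5.714 off tool mm [ -1.3  -1.5 139.2] F [-0.2 -0.1 -0.3] M [ 0.021  0.063 -0.002] q6 2.29 19.75
19.75 [ 0.4798 -0.1571  0.2627] [-0.2 -0.1 -0.3]
[  0.832 119.      2.8  ]
[  0.83 119.     2.85]
[  0.828 117.      2.8  ]
pred scallop top/hinge/knob [[265.0, 128.0], [247.0, 100.0], [319.0, 232.0]]
crop 186 65
tick [314.3 191.5] area 11 alpha [0.82, 0.84] d 0.3
```

View pics/w6c.png

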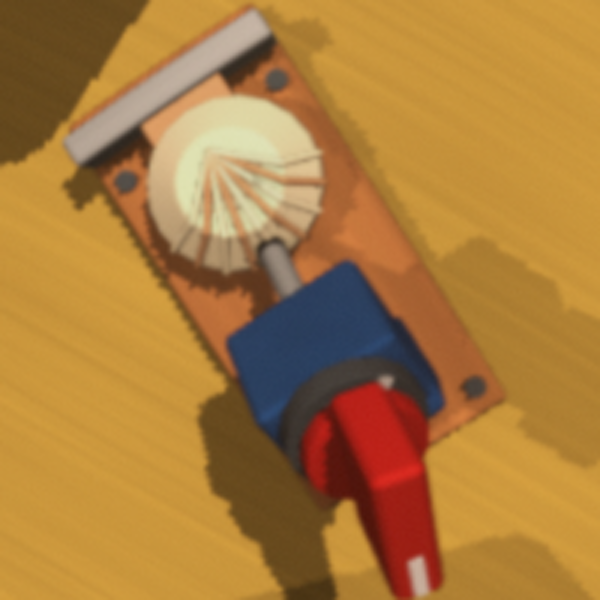

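The scallop is flat with its hinge on the stop at (235,180), the pad is on its front at (272,247), and the tick at (386,382) reads about 0.8 rad. The robot is clear, so I'll hand in.

```bash
python3 -c "
from plant import arm
print(arm.hand_in())"
```

```text
the job is handed in; nothing more can be done
None
```

The scallop is in the shucking clamp with its hinge against the back stop, the knob is tightened, and the job is handed in at about 20 s of the 72 s allowed. No verdict was reported.

- **Placing:** I gripped the scallop across its rim and lowered it into the clamp. I eased it forward until the hinge met the stop at about 7 N, set it on the floor and let go.
- **Tightening:** The tool can't tilt to match the leaning knob, so I used the slightly open fingers as a fork over the bar. I turned it clockwise in small steps, reading the collar tick in the wrist camera until it went stiff and took the extra turn.
- **Last checks:** From above, the scallop lies flat with its hinge at the stop and the pad on its front. The collar reads about 0.80 rad with my reader's bias of about 0.02 removed, against the 0.785 asked. The wrist force was near zero, with the gripper about 14 cm above the knob.
- **Disagreements and gaps:**
  - The last knob silhouette fit was poorer than the earlier ones (0.83 against about 0.9), so I relied on the tick.
  - The stop came out about 2 mm farther along than my clamp fit; I corrected for it by touch.
  - I did not measure the pad's pressing force directly.
  - I did not recheck the other shells and things at the end. I felt no contact with them, though about 11 N upward was read while closing on the scallop, perhaps the fingers on the grill.

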